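# Walk a bench power supply back against its stop bar

### The arm

A 6-joint arm with a two-finger parallel gripper is mounted at the origin on the work surface. World frame = base frame: x ahead of the robot, y to its left, z up, the work surface at z = 0. Lengths are in m, angles in rad, forces in N, time in s.
With the tool pointing down it reaches from about 0.325 to 1 m from the base axis. Payload 5.1 kg.
Tool frame: the origin (TCP) lies midway between the tips of the shut fingers; the grasp point (between the pads) lies env.pinch_z behind it (env.pinch_z is the distance from the TCP to the grasp point, in m); z points along the fingers, x is the direction in which the jaws open and shut, and the axes are right-handed (so a half turn about z gives the same grasp; the last joint's range is limited). The gripper opens to 85 mm and grips with 20 to 120 N. Pads are 22 mm wide; open, the fingers measure 114 mm over their backs; the gripper's body (76 mm by 85 mm) begins 54 mm behind the grasp point. The pads swing forward as they close: fully open they stand 13 mm farther back than shut.
Start: joints at [1.023, 0.124, 1.65, -0, 1.367, -0.083], TCP at [0.291, 0.581, 0.231] pointing down, gripper open.
Joint ranges: [-2.61, 2.61], [-1.02, 2.33], [0.03, 2.71], [-1.35, 4.49], [0.32, 2.68], [-2.91, 2.91]. Speed limits (rad/s): [2.57, 2.57, 3.14, 3.14, 3.14, 3.14].

### API

Orientations are given as a unit quaternion [x, y, z, w].
In Python, from cell import env, optics gives the robot as it stands.
- The arm moves only by the shell command python3 -m creep 'ROWS' [FORCE]. ROWS is JSON, a list of rows, each a list of 7 numbers: the shift along the tool's x, y, z in mm, then the turn, a rotation vector about the tool's x, y, z in rad, then the gripper command: -1 is fully open, 1 is shut, values between are in proportion. A call has exactly 8 rows; each row is the pose to reach, as a shift and turn from the pose commanded when the call began, along the tool's axes at that moment; what a row does not reach only later rows make up. A row lasts 1/8 s, in which the tool goes at most 62.5 mm and 10.7 degrees, less where a joint would pass 70% of its speed; a pose out of reach is approached as far as the arm can. A call with a gripper value outside its range is refused whole. The fingers move at their own pace and stop on an object; FORCE is the grip in N (left out, the last holds). Time passes only in rows, so rows that repeat a pose let the fingers close, or fill a call up. It gives the time, the measured TCP pose, the force and the opening at its end, in the units of the state.
- env.get_obs(): the state, without advancing time (a new reading comes with each control period).
- optics.capture(name): name is "side" or "top" or "wrist"; returns the picture (480x640x3 uint8, blue, green, red); there is no depth.
- optics.calibration(name): a dict with "intrinsics" (3x3 intrinsics, pixels), "extrinsics" (4x4, takes a point from camera to world coordinates). Camera axes: x right, y up, looking along -z (the intrinsics and any distortion apply to the point x, -y, -z); pixel columns grow to the right and rows downward; lengths in m; the calibration is good to about 2 mm. A picture is of the moment at which its call begins: read the wrist's pose just before it. calibration takes no time and is no camera call; for the wrist camera it gives the pose at the moment of the call.
- env.job_done(): hands the job in, once; it reports no verdict.
Trained networks look in the newest picture that a camera, given by its name, has taken for a name from the list of things; names that differ only in an ending like _2 or _b are one class to them, and where a whole thing is asked for, a point or a joint stands for the part that bears it (a point fixed in the world has none). Each returns a list of dicts, best first, with "confidence" (0 to 1); they miss things now and then, are a little off and sometimes report something else, mostly with a low value. They report only what shows in the picture. A call takes as long as a camera call. They do not tell look-alikes from the thing itself.
- optics.spot_in(target, camera): "extent" ([centre column, centre row, width, height] as shares, 0 to 1, of the picture: columns of its width, rows of its height, round what is visible of it).
The state is a dict: "clock": time; "joint_positions": joint angles; "qvel": joint speeds; "tau": joint torques, N m; "position": TCP position; "tool_rot": TCP orientation; "wrist_force": force on the tool from outside, world axes, zero at the start; "wrist_torque": the same for the moment, N m; "gripper_width": opening from 0.0 (shut) to 1.0 (fully open).
Only numpy, scipy, OpenCV 4.12 (cv2) and the standard library are available. Lean on these libraries where they do the work, as an engineer would, in place of code of your own. Each camera call takes 0.05 s, during which the arm holds its last target. There are 200 camera calls.

### The job

Walk the wide, flat grey power supply across the rubber mat, away from you, until its far face sits flat against the low aluminium stop bar and wholly within the bar's length. Push the two ends of its near face in turn, starting with the left end (your left, facing the bar): push that end until it leads by about 3 cm, then the right end until it leads by about 3 cm, and so on until it is home. Never let it swing more than about 25 degrees off square with the bar, and do not move the tall box or the round drum beside it.

Things in the scene. Friction and masses are not known exactly. Their poses are not given: they have to be found in the camera images.
- supply: The power supply to walk: a closed grey painted steel case, wide and flat, 90 mm deep (x) x 180 mm wide (y) x 60 mm high, loose, about 0.9 kg (0.7 to 1.0), flat-based, too wide to grasp, dark vent slots on top. Origin: centre of its underside; x points to its far face (towards the bar), y to its left end, z up. Pushing one end ahead makes the other end slip back a little.
- near_left (a point): Point to push on the left end of the supply's near face: 45 mm behind the supply's centre, 70 mm to its left, 30 mm above its underside. Same axes as the supply.
- near_right (a point): The like point on the right end of the near face: 45 mm behind the centre, 70 mm to its right, 30 mm above its underside. Same axes as the supply.
- stop: The fixed stop bar: an aluminium angle 300 mm long (y), 25 mm high, with a 4 mm high flange behind it. Origin: at bench height, middle of the upright front face that the supply must meet; x points away from the supply, square to that face; y along the bar to the left. With the supply home, the two points on its near face lie at x = -90 mm in these axes. It starts 70 to 95 mm short of the bar, within 4 degrees of square and up to 30 mm to either side of the bar's middle.
- tall_box: Bystander: upright grey steel box 80 x 80 mm, 130 mm high, loose, standing to one side of the supply. Origin: centre of its underside.
- drum: Bystander: round grey drum 84 mm across, 55 mm high, loose, standing on the other side. Origin: centre of its underside.
There are look-alikes about, which are no part of the job. What is shaped like the supply but blue, purple or red is not meant.

How it is judged:
By the outcome, as a careful person would: the job done as asked, in the order asked, and still so for the second after the job is handed in, with the robot touching nothing.
It also fails if it takes over 58 s, if anything falls off the work surface, if the arm or the gripper's body presses on something with over 40 N, if the wrist force passes 120 N, or if a joint passes its speed limit or range.

## Working session

There is one attempt and no reset: what is moved stays moved. The work goes in short steps, Python scripts to look and compute and a shell command to move; the robot and the scene stay as the last step left them, time stands still between calls to the robot, and variables do not carry over. Pictures are saved under pics/ and viewed, about 8 in all and at most 12, crops included, and the job is handed in when it is done.

```bash
mkdir -p pics; ls
python3 - <<'E'
from cell import env, optics
import cv2,numpy as np
for n in("top","side"):
    cv2.imwrite(f"pics/{n}0.png",optics.capture(n))
    c=optics.calibration(n);print(n,np.round(c["intrinsics"],1).tolist(),np.round(c["extrinsics"],3).tolist(),[k for k in c])
    for t in("supply","stop","tall_box","drum"):
        print(t,[(np.round(np.array(d["extent"])*[640,480,640,480]).tolist(),round(d["confidence"],2)) for d in optics.spot_in(t,n)])
o=env.get_obs();print(o,env.pinch_z)
E
```

```text
pics
top [[568.1, 0.0, 318.4], [0.0, 568.1, 247.4], [0.0, 0.0, 1.0]] [[-0.011, 0.986, -0.168, 0.331], [-1.0, -0.009, 0.013, 0.01], [0.011, 0.168, 0.986, 1.181], [0.0, 0.0, 0.0, 1.0]] ['intrinsics', 'extrinsics']
supply [([395.0, 348.0, 104.0, 98.0], 0.89), ([349.0, 244.0, 98.0, 67.0], 0.87), ([252.0, 328.0, 95.0, 103.0], 0.87), ([504.0, 294.0, 74.0, 99.0], 0.82), ([474.0, 175.0, 56.0, 60.0], 0.31)]
stop [([341.0, 176.0, 143.0, 48.0], 0.63)]
tall_box [([475.0, 174.0, 58.0, 59.0], 0.91)]
drum [([220.0, 235.0, 45.0, 42.0], 0.65)]
side [[496.7, 0.0, 329.1], [0.0, 496.7, 235.9], [0.0, 0.0, 1.0]] [[0.979, 0.132, -0.155, 0.373], [-0.203, 0.587, -0.784, -0.797], [-0.012, 0.799, 0.601, 0.666], [0.0, 0.0, 0.0, 1.0]] ['intrinsics', 'extrinsics']
supply [([342.0, 269.0, 83.0, 88.0], 0.97), ([250.0, 223.0, 89.0, 64.0], 0.81), ([315.0, 416.0, 138.0, 113.0], 0.76), ([230.0, 315.0, 110.0, 107.0], 0.62)]
stop [([410.0, 259.0, 82.0, 77.0], 0.79)]
tall_box []
drum [([324.0, 195.0, 38.0, 34.0], 0.74)]
{'clock': 0.5, 'joint_positions': array([ 1.02342397e+00,  1.23789386e-01,  1.65034631e+00,  3.01098324e-05,
        1.36748375e+00, -8.26142841e-02]), 'qvel': array([ 4.43382944e-04, -2.12594994e-03,  8.75321168e-05, -1.84751188e-03,
        2.12203194e-03,  9.28983139e-04]), 'tau': array([-4.04355887e-04, -4.23091221e+01, -3.65313399e+01, -9.56179247e-05,
        1.36051789e-03,  1.53837263e-06]), 'position': array([0.29134712, 0.5810178 , 0.23130168]), 'tool_rot': array([ 8.50944176e-01,  5.25256136e-01, -1.86250500e-05, -7.07106368e-06]), 'wrist_force': array([ 0.19767179, -0.62549948,  0.74595507]), 'wrist_torque': array([-0.03416262,  0.01994452, -0.00508939]), 'gripper_width': 1.0016389597889945} 0.0187
```

View pics/top0.png

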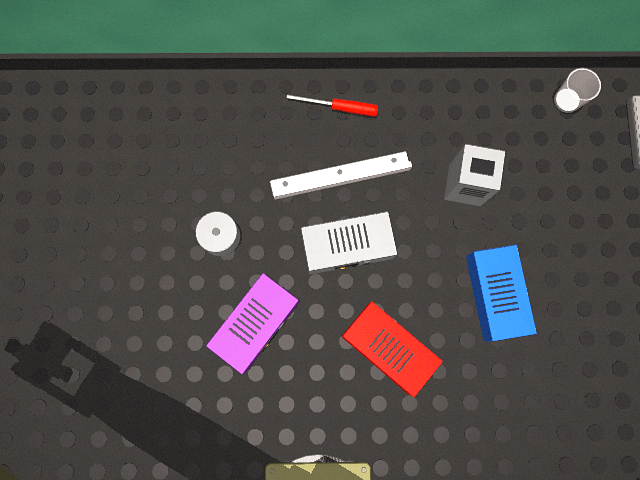

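```bash
python3 -c "
import cv2
i=cv2.imread('pics/top0.png');cv2.imwrite('pics/crop0.png',cv2.resize(i[130:300,240:440],None,fx=4,fy=3.5*4/3.5*1.0 if 0 else 3.5,interpolation=cv2.INTER_CUBIC))"
```

```text
(no output)
```

View pics/crop0.png

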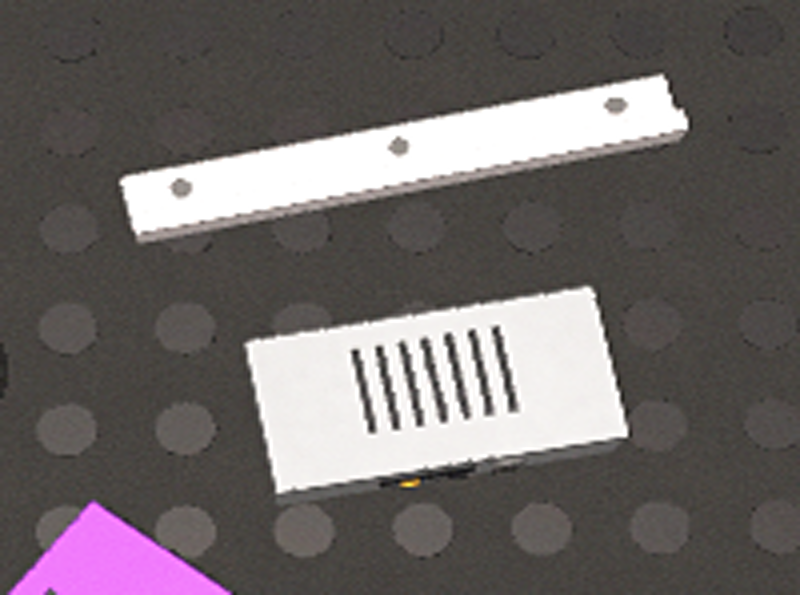

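The only grey supply is at about (349,241), in front of the bar at (341,175). The look-alikes are purple (252,325), red (392,350) and blue (502,293), all ruled out by colour, and the crop confirms a grey case with vent slots. The drum is on the left (217,232) and the tall box on the right (475,174).

```bash
cat > h.py <<'E'
from cell import env, optics
import cv2,numpy as np,json,os
from scipy.spatial.transform import Rotation as R
def ray(uv,z,cal):
    K,E=cal["intrinsics"],cal["extrinsics"]
    uv=np.atleast_2d(uv).astype(float)
    d=np.c_[(uv[:,0]-K[0,2])/K[0,0],-(uv[:,1]-K[1,2])/K[1,1],-np.ones(len(uv))]@E[:3,:3].T
    return (E[:3,3]+d*((z-E[2,3])/d[:,2])[:,None])[:,:2]
def proj(p,cal):
    K,E=cal["intrinsics"],cal["extrinsics"]
    c=(np.asarray(p)-E[:3,3])@E[:3,:3]
    return np.c_[K[0,0]*c[:,0]/-c[:,2]+K[0,2],-K[1,1]*c[:,1]/-c[:,2]+K[1,2]]
def bar():
    return json.load(open("bar.json"))   # x,y,yaw
def tobar(p,B): 
    c,s=np.cos(B[2]),np.sin(B[2]); return (np.asarray(p)-B[:2])@np.array([[c,-s],[s,c]])
def blobs(img,thr=190):
    m=(img.min(2)>thr).astype(np.uint8)
    cs,_=cv2.findContours(m,cv2.RETR_EXTERNAL,cv2.CHAIN_APPROX_NONE)
    return [c[:,0] for c in cs if cv2.contourArea(c)>800]
def rect(uv,z,cal):
    (cx,cy),(w,h),a=cv2.minAreaRect((ray(uv,z,cal)*1000).astype(np.float32))
    if w>h: a+=90;w,h=h,w        # a = direction of the short side
    a=(a+90)%180-90
    return np.array([cx/1000,cy/1000]),w,h,np.radians(a)
def tool(B):
    o=env.get_obs();r=R.from_quat(o["tool_rot"]).as_matrix()
    print("t %.2f tcp bar mm %s z %.1f yaw(y-axis) rel bar %.2f deg F %s"%(o["clock"],np.round(tobar(o["position"][:2],B)*1000,1),o["position"][2]*1000,np.degrees(np.arctan2(r[1,1],r[0,1])-B[2]),np.round(o["wrist_force"],1)))
E
python3 - <<'E'
from h import *
cal=optics.calibration("top");img=cv2.imread("pics/top0.png")
for c in blobs(img,170):
    u=c.mean(0)
    for z in (.025,.06,.055,.13): 
        q=rect(c,z,cal); print(u.round(),z,q[0].round(4),round(q[1],1),round(q[2],1),round(np.degrees(q[3]),2))
# bar front top edge from crop
e=np.array([[240+137/4,130+235/3.5],[240+688/4,130+130/3.5]]);print(ray(e,.025,cal))
E
```

```text
[348. 241.] 0.025 [ 0.5419 -0.0681] 91.5 184.4 10.01
[348. 241.] 0.06 [ 0.5356 -0.0658] 88.8 178.8 10.01
[348. 241.] 0.055 [ 0.5365 -0.0661] 89.2 179.6 10.01
[348. 241.] 0.13 [ 0.5228 -0.061 ] 83.2 167.6 10.01
[216. 231.] 0.025 [0.5639 0.2062] 82.3 82.9 -0.49
[216. 231.] 0.06 [0.5569 0.2003] 79.8 80.4 -0.49
[216. 231.] 0.055 [0.5579 0.2011] 80.2 80.8 -0.49
[216. 231.] 0.13 [0.5428 0.1884] 74.8 75.4 -0.49
[340. 173.] 0.025 [ 0.6868 -0.0547] 36.4 299.8 12.18
[340. 173.] 0.06 [ 0.676  -0.0527] 35.3 290.7 12.18
[340. 173.] 0.055 [ 0.6775 -0.053 ] 35.4 292.0 12.18
[340. 173.] 0.13 [ 0.6545 -0.0488] 33.1 272.6 12.18
[482. 167.] 0.025 [ 0.6991 -0.3544] 86.3 86.8 78.84
[482. 167.] 0.06 [ 0.688  -0.3434] 83.6 84.1 78.84
[482. 167.] 0.055 [ 0.6896 -0.3449] 84.0 84.5 78.84
[482. 167.] 0.13 [ 0.6657 -0.3213] 78.4 78.9 78.84
[578.  89.] 0.025 [ 0.869  -0.5771] 74.0 113.1 55.95
[578.  89.] 0.06 [ 0.8527 -0.5593] 71.7 109.6 55.95
[578.  89.] 0.055 [ 0.8551 -0.5618] 72.1 110.1 55.95
[578.  89.] 0.13 [ 0.8202 -0.5237] 67.3 102.8 55.95
[[ 0.63594358  0.08582323]
 [ 0.6990374  -0.20574577]]
```

Run:
```python
from h import *
B=[0.6675,-0.060,np.radians(12.2)];json.dump(B,open("bar.json","w"))
for n,p in dict(supply=[.5356,-.0658],drum=[.558,.201],box=[.6657,-.3213]).items(): print(n,tobar(p,B)*1000)
S=np.array([.5356,-.0658]);a=np.radians(10)
for y in(.07,-.07):
    p=S+np.array([-.045*np.cos(a)-y*np.sin(a),-.045*np.sin(a)+y*np.cos(a)]);print("near",y,p,tobar(p,B)*1000)
o=env.get_obs();r=R.from_quat(o["tool_rot"]).as_matrix();print(np.degrees(np.arctan2(r[1,1],r[0,1])))
c,s=np.cos(B[2]),np.sin(B[2])
t=np.array([B[0]+c*-.172-s*.07,B[1]+s*-.172+c*.07,.10]);print("shift tool mm to (-172,70,100):",r.T@(t-o["position"])*1000)
tool(B)
```

```text
supply [-130.14684028   22.20472847]
drum [-51.87126855 278.24561362]
box [ -56.97851792 -255.01838854]
near 0.07 [ 0.47912828 -0.00467763] [-172.42652488   93.88058402]
near -0.07 [ 0.50343902 -0.14255071] [-177.80081815  -46.01622427]
-26.62902440006623
shift tool mm to (-172,70,100): [-457.73620934  445.68792015  131.29870157]
t 0.50 tcp bar mm [-232.2  706. ] z 231.3 yaw(y-axis) rel bar -38.83 deg F [ 0.2 -0.6  0.7]
```

```bash
python3 -m creep '[[-58,51,16,0,0,-0.17,1],[-116,102,33,0,0,-0.34,1],[-174,153,50,0,0,-0.51,1],[-230,203,66,0,0,-0.678,1],[-288,253,82,0,0,-0.678,1],[-345,304,98,0,0,-0.678,1],[-403,355,115,0,0,-0.678,1],[-460,405,131,0,0,-0.678,1]]' 60; python3 -c "
from h import *;tool(bar())"
```

```text
clock: 1.5
position: [0.4161, 0.1066, 0.127]
tool_rot: [0.628, 0.778, 0.001, 0.001]
wrist_force: [1.6, -0.4, -0.7]
gripper_width: 0.003
t 1.50 tcp bar mm [-210.5  216. ] z 127.0 yaw(y-axis) rel bar 0.03 deg F [ 1.6 -0.4 -0.7]
```

```bash
python3 -m creep '[[0,0,0,0,0,0,1],[0,0,0,0,0,0,1],[0,0,0,0,0,0,1],[0,0,0,0,0,0,1],[0,0,0,0,0,0,1],[0,0,0,0,0,0,1],[0,0,0,0,0,0,1],[0,0,0,0,0,0,1]]'; python3 -c "
from h import *;tool(bar())"
```

```text
clock: 2.5
position: [0.4157, 0.1084, 0.1268]
tool_rot: [0.628, 0.778, -0.0, -0.0]
wrist_force: [-1.1, -0.2, -0.0]
gripper_width: 0.001
t 2.50 tcp bar mm [-210.6  217.8] z 126.8 yaw(y-axis) rel bar 0.01 deg F [-1.1 -0.2 -0. ]
```

```bash
python3 -m creep '[[-45,3,0,0,0,0,1],[-90,5,10,0,0,0,1],[-124,5,30,0,0,0,1],[-124,5,60,0,0,0,1],[-124,5,85,0,0,0,1],[-124,5,105,0,0,0,1],[-124,5,105,0,0,0,1],[-124,5,105,0,0,0,1]]'
python3 - <<'E'
from h import *;tool(bar())
cv2.imwrite("pics/top1.png",optics.capture("top")[130:400,180:500])
cv2.imwrite("pics/side1.png",optics.capture("side")[130:470,120:560])
E
```

```text
clock: 3.5
position: [0.4474, -0.0118, 0.0226]
tool_rot: [0.628, 0.778, 0.0, 0.0]
wrist_force: [0.7, -0.4, -0.5]
gripper_width: 0.005
t 3.50 tcp bar mm [-204.9   93.6] z 22.6 yaw(y-axis) rel bar 0.01 deg F [ 0.7 -0.4 -0.5]
```

View pics/side1.png

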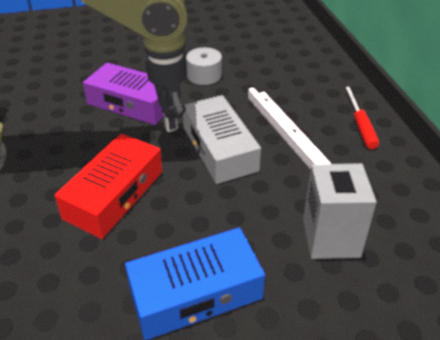

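View pics/top1.png

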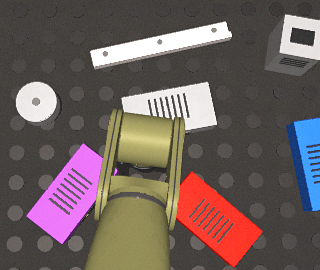

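The finger is down behind the left end (side crop about (170,125)), clear of the purple and red cases. Next is the left push, aiming for about a 3 cm lead.

```bash
cat >> h.py <<'E'
from scipy.optimize import minimize
def rectify(name,img,B,cal):   # 1 mm/px in bar axes at z=.06; col=-y+200 , row=-x+20
    c,s=np.cos(B[2]),np.sin(B[2])
    q=np.array([[20,200],[20,-200],[-300,-200],[-300,200]])/1000.   # bar x,y
    w=np.c_[B[0]+c*q[:,0]-s*q[:,1],B[1]+s*q[:,0]+c*q[:,1],np.full(4,.06)]
    H=cv2.getPerspectiveTransform(proj(w,cal).astype(np.float32),np.float32([[0,0],[400,0],[400,320],[0,320]]))
    return cv2.warpPerspective(img,H,(400,320))
def fit(g,x0,thr):
    m=(g.min(2)>thr)&(g.max(2).astype(int)-g.min(2)<25)
    m[:18]=0
    r,c=np.mgrid[:320,:400]; X=20-r.ravel();Y=200-c.ravel();M=m.ravel().astype(float)
    def cost(p):
        a=np.radians(p[2]);dx,dy=X-p[0],Y-p[1]
        u=np.abs(dx*np.cos(a)+dy*np.sin(a));v=np.abs(-dx*np.sin(a)+dy*np.cos(a))
        near=(u<75)&(v<120)
        ins=np.clip(45.5-u,0,1)*np.clip(90.5-v,0,1)
        return (M*near*(1-ins)).sum()+.3*((1-M)*ins).sum()+ .7*(M.sum()-(M*ins).sum())
    return min((minimize(cost,x0,method="Nelder-Mead",options=dict(initial_simplex=np.array(x0)+[[0,0,0],[d,0,0],[0,d,0],[0,0,d]],xatol=.05,fatol=.5)) for d in(10,-8)),key=lambda r:r.fun)
def look(x0,save=None):
    B=bar();tool(B)
    for n,thr in(("top",170),("side",THR)):
        im=optics.capture(n);g=rectify(n,im,B,optics.calibration(n))
        if save: cv2.imwrite(f"pics/{save}_{n}.png",im);cv2.imwrite(f"pics/{save}_{n}r.png",g)
        f=fit(g,x0,thr);x,y,a=f.x;t=np.radians(a)
        e=lambda v:(round(x-45*np.cos(t)-v*np.sin(t),1),round(y-45*np.sin(t)+v*np.cos(t),1))
        L,Rr=e(70),e(-70)
        print(n,"ctr",f.x.round(1),"cost",round(f.fun),"left",L,"right",Rr,"left lead",round(L[0]-Rr[0],1))
THR=120
E
python3 -m creep '[[0,12,0,0,0,0,1],[0,20,0,0,0,0,1],[0,24,0,0,0,0,1],[0,28,0,0,0,0,1],[0,32,0,0,0,0,1],[0,36,0,0,0,0,1],[0,39,0,0,0,0,1],[0,42,0,0,0,0,1]]'
python3 - <<'E'
from h import *
look([-125,22,-8],"a")
s=cv2.imread("pics/a_sider.png");t=cv2.imread("pics/a_topr.png");cv2.imwrite("pics/a.png",np.hstack([t,s]))
E
```

```text
clock: 4.6
position: [0.4865, -0.0023, 0.0213]
tool_rot: [0.628, 0.778, -0.001, -0.002]
wrist_force: [-6.3, 2.1, 4.6]
gripper_width: 0.004
t 4.60 tcp bar mm [-164.7   94.7] z 21.3 yaw(y-axis) rel bar 0.02 deg F [-6.3  2.1  4.6]
top ctr [-120.6   18.5   -9.7] cost 4879 left (np.float64(-153.2), np.float64(95.1)) right (np.float64(-176.7), np.float64(-42.9)) left lead 23.5
side ctr [-121.2   10.8  -10. ] cost 16225 left (np.float64(-153.4), np.float64(87.5)) right (np.float64(-177.7), np.float64(-50.3)) left lead 24.3
```

View pics/a.png

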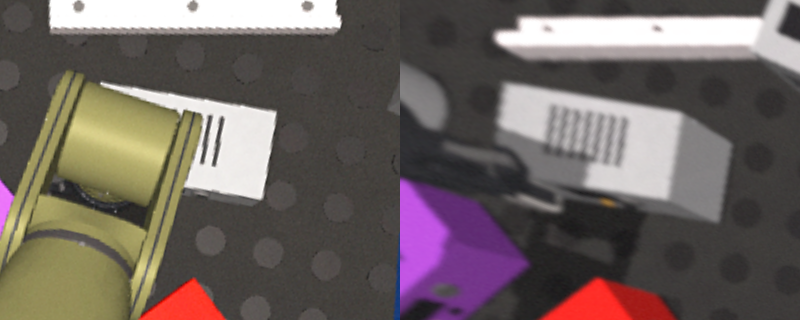

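The top fit puts the left lead at 24 mm and agrees with the contact geometry. A bit more push, then I back off to behind the right end, staying clear.

```bash
python3 -m creep '[[0,3,0,0,0,0,1],[0,6,0,0,0,0,1],[0,7,0,0,0,0,1],[0,7,0,0,0,0,1],[0,-15,0,0,0,0,1],[0,-45,0,0,0,0,1],[-40,-48,0,0,0,0,1],[-85,-48,0,0,0,0,1]]'; python3 -c "
from h import *;look([-118,20,-12])"
```

```text
clock: 5.7
position: [0.46, -0.0973, 0.0227]
tool_rot: [0.627, 0.779, 0.001, 0.002]
wrist_force: [0.5, 0.3, 0.9]
gripper_width: -0.002
t 5.70 tcp bar mm [-210.7    7.4] z 22.7 yaw(y-axis) rel bar 0.10 deg F [0.5 0.3 0.9]
top ctr [-116.3   16.5  -12.1] cost 3971 left (np.float64(-145.6), np.float64(94.4)) right (np.float64(-175.0), np.float64(-42.5)) left lead 29.4
side ctr [-116.9   13.   -11.8] cost 16562 left (np.float64(-146.6), np.float64(90.7)) right (np.float64(-175.2), np.float64(-46.4)) left lead 28.6
```

```bash
python3 -m creep '[[-54,0,0,0,0,0,1],[-54,15,0,0,0,0,1],[-54,25,0,0,0,0,1],[-54,34,0,0,0,0,1],[-54,43,0,0,0,0,1],[-54,52,0,0,0,0,1],[-54,60,0,0,0,0,1],[-54,66,0,0,0,0,1]]'; python3 -c "
from h import *;look([-110,20,0])"
```

```text
clock: 6.8
position: [0.5352, -0.1346, 0.0217]
tool_rot: [0.628, 0.778, -0.0, -0.0]
wrist_force: [-3.0, -2.7, -0.8]
gripper_width: 0.003
t 6.80 tcp bar mm [-145.1  -45. ] z 21.7 yaw(y-axis) rel bar 0.04 deg F [-3.  -2.7 -0.8]
top ctr [-93.1  34.9   2.7] cost 4106 left (np.float64(-141.3), np.float64(102.8)) right (np.float64(-134.8), np.float64(-37.1)) left lead -6.5
side ctr [-94.4  22.9   4.2] cost 21667 left (np.float64(-144.5), np.float64(89.4)) right (np.float64(-134.1), np.float64(-50.2)) left lead -10.4
```

```bash
python3 -m creep '[[0,6,0,0,0,0,1],[0,12,0,0,0,0,1],[0,17,0,0,0,0,1],[0,20,0,0,0,0,1],[0,20,0,0,0,0,1],[0,0,0,0,0,0,1],[0,-30,0,0,0,0,1],[0,-57,0,0,0,0,1]]'
python3 - <<'E'
from h import *
look([-85,22,12],"b")
cv2.imwrite("pics/b.png",np.hstack([cv2.imread("pics/b_topr.png"),cv2.imread("pics/b_sider.png")]))
E
```

```text
clock: 7.9
position: [0.479, -0.1466, 0.022]
tool_rot: [0.628, 0.778, 0.001, 0.001]
wrist_force: [-0.1, 0.0, -0.2]
gripper_width: 0.001
t 7.90 tcp bar mm [-202.5  -44.8] z 22.0 yaw(y-axis) rel bar 0.01 deg F [-0.1  0.  -0.2]
top ctr [-81.9  30.9  10.1] cost 3812 left (np.float64(-138.5), np.float64(91.8)) right (np.float64(-113.8), np.float64(-46.0)) left lead -24.7
side ctr [-83.9  26.7   8.5] cost 19850 left (np.float64(-138.7), np.float64(89.3)) right (np.float64(-118.0), np.float64(-49.2)) left lead -20.7
```

View pics/b.png

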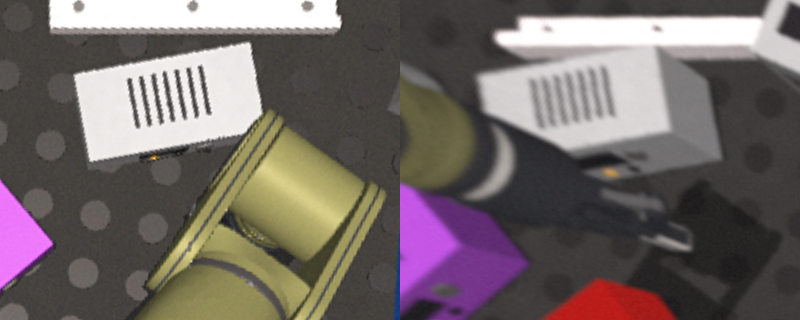

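Right lead is 25 mm (top view, box clear of the arm), so I push the right end about 6 mm more before switching.

```bash
python3 -m creep '[[0,40,0,0,0,0,1],[0,70,0,0,0,0,1],[0,77,0,0,0,0,1],[0,81,0,0,0,0,1],[0,83,0,0,0,0,1],[0,83,0,0,0,0,1],[0,40,0,0,0,0,1],[0,10,0,0,0,0,1]]'; python3 -c "
from h import *;look([-80,26,11])"
```

```text
clock: 9.0
position: [0.4876, -0.1445, 0.0212]
tool_rot: [0.628, 0.778, 0.0, -0.0]
wrist_force: [0.5, -0.5, 1.0]
gripper_width: -0.001
t 9.00 tcp bar mm [-193.7  -44.5] z 21.2 yaw(y-axis) rel bar -0.01 deg F [ 0.5 -0.5  1. ]
top ctr [-79.5  31.6  12.1] cost 3983 left (np.float64(-138.2), np.float64(90.6)) right (np.float64(-108.9), np.float64(-46.3)) left lead -29.3
side ctr [-66.3 -17.9  20.6] cost 17984 left (np.float64(-133.0), np.float64(31.8)) right (np.float64(-83.8), np.float64(-99.2)) left lead -49.2
```

```bash
python3 -m creep '[[50,0,0,0,0,0,1],[100,0,0,0,0,0,1],[135,5,0,0,0,0,1],[135,30,0,0,0,0,1],[135,42,0,0,0,0,1],[135,52,0,0,0,0,1],[135,62,0,0,0,0,1],[135,70,0,0,0,0,1]]'; python3 -c "
from h import *;look([-75,26,3])"
```

```text
clock: 10.1
position: [0.5279, 0.002, 0.0212]
tool_rot: [0.628, 0.778, -0.001, -0.002]
wrist_force: [-6.2, 1.3, 2.6]
gripper_width: -0.001
t 10.10 tcp bar mm [-123.3   90.1] z 21.2 yaw(y-axis) rel bar -0.04 deg F [-6.2  1.3  2.6]
top ctr [-16.5 -17.2  93.3] cost 3830 left (np.float64(-83.9), np.float64(-66.1)) right (np.float64(55.9), np.float64(-58.1)) left lead -139.8
side ctr [-44.1  19.5  -8.1] cost 13224 left (np.float64(-78.7), np.float64(95.2)) right (np.float64(-98.5), np.float64(-43.4)) left lead 19.8
```

```bash
sed -i 's/m\[:18\]=0/pass/; s/(M\*near\*(1-ins)).sum()+.3\*((1-M)\*ins).sum()/(W*M*near*(1-ins)).sum()+.3*(W*(1-M)*ins).sum()/; s/+ .7\*(M.sum()-(M\*ins).sum())/+.7*((W*M).sum()-(W*M*ins).sum())/; s/M=m.ravel().astype(float)/M=m.ravel().astype(float);W=(X<-16)*1./; s/,("side",THR))/,)/' h.py; python3 -m creep '[[0,7,0,0,0,0,1],[0,12,0,0,0,0,1],[0,15,0,0,0,0,1],[0,17,0,0,0,0,1],[0,17,0,0,0,0,1],[0,0,0,0,0,0,1],[0,-40,0,0,0,0,1],[0,-80,0,0,0,0,1]]'
python3 - <<'E'
from h import *
look([-60,26,-6],"c")
cv2.imwrite("pics/c.png",cv2.resize(cv2.imread("pics/c_topr.png"),None,fx=1.8,fy=1.8))
E
```

```text
clock: 11.2
position: [0.4513, -0.0156, 0.0228]
tool_rot: [0.628, 0.778, 0.001, 0.002]
wrist_force: [0.6, -0.9, 0.5]
gripper_width: 0.003
t 11.20 tcp bar mm [-201.9   89.1] z 22.8 yaw(y-axis) rel bar 0.04 deg F [ 0.6 -0.9  0.5]
top ctr [-53.8  20.8  -3.4] cost 605 left (np.float64(-94.5), np.float64(93.4)) right (np.float64(-102.9), np.float64(-46.4)) left lead 8.4
```

View pics/c.png

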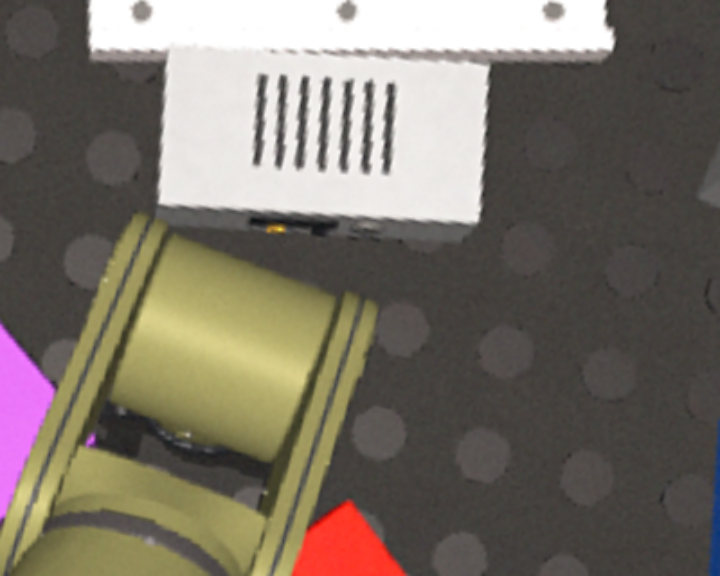

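Left leads by 8 mm, with its far-left corner about 3 mm off the bar. I'll push the left end to touch, then move to the right end.

```bash
python3 -m creep '[[0,50,0,0,0,0,1],[0,85,0,0,0,0,1],[0,95,0,0,0,0,1],[0,98,0,0,0,0,1],[0,100,0,0,0,0,1],[0,101,0,0,0,0,1],[0,101,0,0,0,0,1],[0,101,0,0,0,0,1]]'; python3 -c "
from h import *;tool(bar())"
```

```text
clock: 12.25
position: [0.5486, 0.0066, 0.0215]
tool_rot: [0.628, 0.778, -0.0, -0.0]
wrist_force: [-4.7, 1.4, 1.0]
gripper_width: 0.003
t 12.25 tcp bar mm [-102.2   90.2] z 21.5 yaw(y-axis) rel bar 0.01 deg F [-4.7  1.4  1. ]
```

```bash
python3 -m creep '[[0,1,0,0,0,0,1],[0,2,0,0,0,0,1],[0,3,0,0,0,0,1],[0,3,0,0,0,0,1],[0,3,0,0,0,0,1],[0,3,0,0,0,0,1],[0,3,0,0,0,0,1],[0,3,0,0,0,0,1]]';  python3 -c "
from h import *;look([-52,22,-5])"
```

```text
clock: 13.25
position: [0.5504, 0.0069, 0.0214]
tool_rot: [0.628, 0.778, -0.002, -0.002]
wrist_force: [-10.6, -0.2, 5.7]
gripper_width: -0.004
t 13.25 tcp bar mm [-100.3   90.2] z 21.4 yaw(y-axis) rel bar 0.03 deg F [-10.6  -0.2   5.7]
top ctr [-10.5 -29.1 -95.4] cost 613 left (np.float64(63.4), np.float64(9.1)) right (np.float64(-76.0), np.float64(22.2)) left lead 139.4
```

Contact with the bar (force rose to about 11 N). Now the right end.

```bash
python3 -m creep '[[0,-20,0,0,0,0,1],[0,-45,0,0,0,0,1],[-45,-45,0,0,0,0,1],[-92,-45,0,0,0,0,1],[-136,-45,0,0,0,0,1],[-136,-40,0,0,0,0,1],[-136,-28,0,0,0,0,1],[-136,-20,0,0,0,0,1]]';  python3 -m creep '[[0,4,0,0,0,0,1],[0,8,0,0,0,0,1],[0,11,0,0,0,0,1],[0,14,0,0,0,0,1],[0,16,0,0,0,0,1],[0,18,0,0,0,0,1],[0,18,0,0,0,0,1],[0,18,0,0,0,0,1]]';  python3 -c "
from h import *;tool(bar())"
```

```text
clock: 14.3
position: [0.5625, -0.1291, 0.022]
tool_rot: [0.627, 0.779, 0.0, 0.0]
wrist_force: [-0.3, -1.3, 0.4]
gripper_width: 0.002
clock: 15.3
position: [0.5792, -0.126, 0.0217]
tool_rot: [0.628, 0.778, 0.0, 0.0]
wrist_force: [-1.3, -0.8, -0.1]
gripper_width: 0.0
t 15.30 tcp bar mm [-100.2  -45.9] z 21.7 yaw(y-axis) rel bar 0.01 deg F [-1.3 -0.8 -0.1]
```

```bash
python3 -m creep '[[0,1,0,0,0,0,1],[0,2,0,0,0,0,1],[0,3,0,0,0,0,1],[0,4,0,0,0,0,1],[0,4,0,0,0,0,1],[0,4,0,0,0,0,1],[0,4,0,0,0,0,1],[0,4,0,0,0,0,1]]';  python3 -c "
from h import *;tool(bar())"; python3 -m creep '[[0,-20,0,0,0,0,1],[0,-60,0,0,0,0,1],[0,-100,0,0,0,0,1],[0,-100,0,0,0,0,1],[0,-100,0,0,0,0,1],[0,-100,0,0,0,0,1],[0,-100,0,0,0,0,1],[0,-100,0,0,0,0,1]]';python3 - <<'E'
from h import *
look([-45,22,0],"d")
cv2.imwrite("pics/d.png",cv2.resize(cv2.imread("pics/d_top.png")[140:290,250:430],None,fx=4,fy=4,interpolation=cv2.INTER_CUBIC))
E
```

```text
clock: 16.3
position: [0.5813, -0.1258, 0.0218]
tool_rot: [0.628, 0.778, -0.001, -0.002]
wrist_force: [-10.3, -3.7, 5.2]
gripper_width: -0.002
t 16.30 tcp bar mm [-98.2 -46.1] z 21.8 yaw(y-axis) rel bar 0.03 deg F [-10.3  -3.7   5.2]
clock: 17.3
position: [0.4857, -0.1465, 0.0218]
tool_rot: [0.628, 0.778, 0.0, 0.0]
wrist_force: [-0.5, 0.5, 0.3]
gripper_width: -0.002
t 17.30 tcp bar mm [-196.   -46.1] z 21.8 yaw(y-axis) rel bar 0.04 deg F [-0.5  0.5  0.3]
top ctr [-43.   23.4   0.4] cost 559 left (np.float64(-88.5), np.float64(93.1)) right (np.float64(-87.5), np.float64(-46.9)) left lead -1.0
```

View pics/d.png

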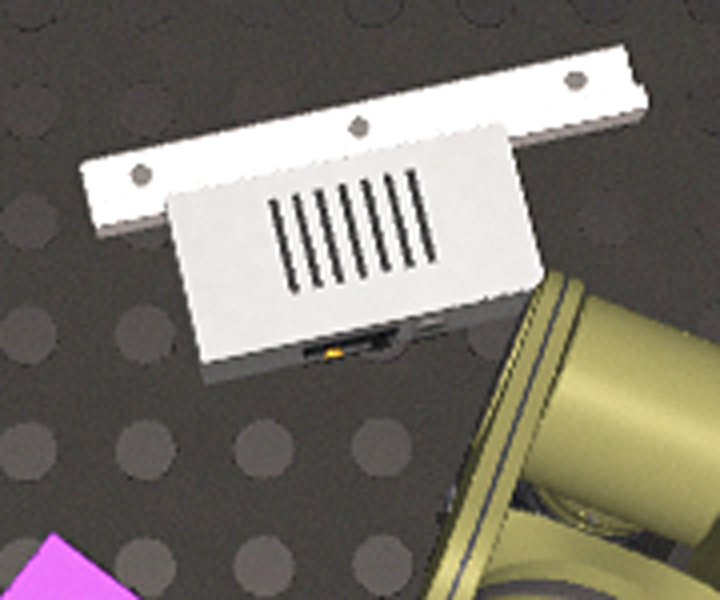

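The supply looks flush, at 0.4° off square and within bar length. One gentle check press on the left end at the same depth will show whether it is flat.

```bash
python3 -m creep '[[45,0,0,0,0,0,1],[92,0,0,0,0,0,1],[138,0,0,0,0,0,1],[138,40,0,0,0,0,1],[138,75,0,0,0,0,1],[138,88,0,0,0,0,1],[138,93,0,0,0,0,1],[138,95,0,0,0,0,1]]';python3 -m creep '[[0,1,0,0,0,0,1],[0,2,0,0,0,0,1],[0,3,0,0,0,0,1],[0,4,0,0,0,0,1],[0,5,0,0,0,0,1],[0,5,0,0,0,0,1],[0,5,0,0,0,0,1],[0,5,0,0,0,0,1]]'; python3 -c "
from h import *;tool(bar())"
```

```text
clock: 18.35
position: [0.548, 0.0081, 0.0214]
tool_rot: [0.628, 0.778, -0.0, -0.001]
wrist_force: [-0.0, 0.2, -0.6]
gripper_width: 0.0
clock: 19.35
position: [0.552, 0.0092, 0.0216]
tool_rot: [0.628, 0.778, -0.002, -0.002]
wrist_force: [-7.4, -0.8, 5.4]
gripper_width: -0.002
t 19.35 tcp bar mm [-98.3  92. ] z 21.6 yaw(y-axis) rel bar 0.03 deg F [-7.4 -0.8  5.4]
```

```bash
python3 -m creep '[[0,1,0,0,0,0,1],[0,2,0,0,0,0,1],[0,3,0,0,0,0,1],[0,4,0,0,0,0,1],[0,4,0,0,0,0,1],[0,4,0,0,0,0,1],[0,4,0,0,0,0,1],[0,4,0,0,0,0,1]]'; python3 -c "
from h import *;tool(bar())"
```

```text
clock: 20.35
position: [0.5518, 0.0091, 0.0214]
tool_rot: [0.627, 0.779, -0.006, -0.005]
wrist_force: [-24.6, -5.4, 19.6]
gripper_width: 0.001
t 20.35 tcp bar mm [-98.5  92. ] z 21.4 yaw(y-axis) rel bar 0.07 deg F [-24.6  -5.4  19.6]
```

The left end is firmly stopped. Same check on the right end.

```bash
python3 -m creep '[[0,-20,0,0,0,0,1],[0,-40,0,0,0,0,1],[-45,-40,0,0,0,0,1],[-92,-40,0,0,0,0,1],[-138,-40,0,0,0,0,1],[-138,-25,0,0,0,0,1],[-138,-12,0,0,0,0,1],[-138,-8,0,0,0,0,1]]';python3 -m creep '[[0,1,0,0,0,0,1],[0,2,0,0,0,0,1],[0,3,0,0,0,0,1],[0,4,0,0,0,0,1],[0,5,0,0,0,0,1],[0,6,0,0,0,0,1],[0,7,0,0,0,0,1],[0,7,0,0,0,0,1]]'; python3 -c "
from h import *;tool(bar())"; python3 -m creep '[[0,-20,0,0,0,0,1],[0,-60,0,0,0,0,1],[0,-100,0,0,0,0,1],[0,-100,-50,0,0,0,1],[0,-100,-100,0,0,0,1],[0,-130,-130,0,0,0,1],[0,-130,-130,0,0,0,1],[0,-130,-130,0,0,0,1]]';python3 - <<'E'
from h import *
look([-45,22,0],"e")
i=cv2.imread("pics/e_top.png");cv2.imwrite("pics/e.png",i)
B=bar();cal=optics.calibration("top")
for c in blobs(i,170):
    print(c.mean(0).round(),[tobar(rect(c,z,cal)[0],B).round(4)*1000 for z in(.055,.13)])
E
```

```text
clock: 21.35
position: [0.5799, -0.125, 0.0218]
tool_rot: [0.627, 0.779, 0.0, 0.0]
wrist_force: [-0.4, -0.2, -1.2]
gripper_width: 0.006
clock: 22.35
position: [0.5811, -0.1253, 0.0217]
tool_rot: [0.628, 0.779, -0.004, -0.005]
wrist_force: [-19.0, -1.9, 14.6]
gripper_width: 0.003
t 22.35 tcp bar mm [-98.3 -45.6] z 21.7 yaw(y-axis) rel bar 0.06 deg F [-19.   -1.9  14.6]
clock: 23.35
position: [0.4587, -0.1522, 0.1512]
tool_rot: [0.628, 0.778, 0.0, -0.0]
wrist_force: [-0.2, 0.1, -0.1]
gripper_width: -0.001
t 23.35 tcp bar mm [-223.6  -46. ] z 151.2 yaw(y-axis) rel bar -0.01 deg F [-0.2  0.1 -0.1]
top ctr [-42.5  23.5  -0. ] cost 523 left (np.float64(-87.5), np.float64(93.5)) right (np.float64(-87.5), np.float64(-46.5)) left lead 0.0
[216. 231.] [array([-52. , 278.4]), array([-69.4, 269.1])]
[342. 187.] [array([-28.7,   4.7]), array([-47.7,  13.7])]
[482. 167.] [array([ -38.7, -283.2]), array([ -57.1, -255. ])]
[578.  89.] [array([  77.3, -530.1]), array([  51.2, -485.5])]
```

View pics/e.png

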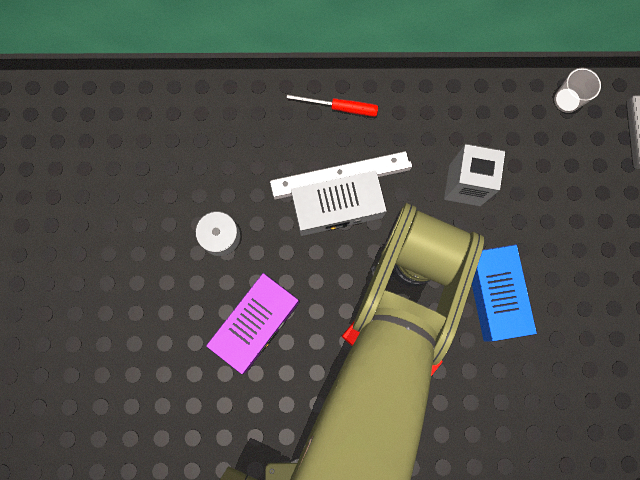

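The supply at (339,200) is flat against the bar, and the drum (216,231) and tall box (482,167) are where they started. The arm is clear, so I'm handing in.

```bash
python3 -c "
from cell import env
env.job_done()"
```

```text
the job is handed in; nothing more can be done
```

The power supply is home: its far face sits flat against the stop bar and wholly within the bar's length. I handed the job in at about 23 s.

**How it went:** I pushed with the shut fingers, left end first.

| Push | End | Lead after the push |
|---|---|---|
| 1 | Left | about 29 mm |
| 2 | Right | about 29 mm |
| 3 | Left | about 8 mm measured just short of the bar, then pushed on to touch |
| 4 | Right | 1 mm – flush with the bar |

- **Third push:** it could not reach a 3 cm lead because the bar was in the way.
- **Swing:** it was never measured more than about 12° off square.
- **Pauses:** the first two pushes were each done in two goes on the same end, with a look in between.
- **Flatness presses:** after it was home I pressed each end once more to check it.

**Last checks:**
- **Fit to the bar:** the top camera showed the supply 0.0° off square, about 23 mm left of the bar's middle. Both ends stopped the finger at the same depth (within 0.2 mm), at 19–25 N along the push.
- **Depth offset:** both near-face points measured at x = -87.5 mm instead of -90 mm. That is a uniform 2.5 mm offset, about the size of the calibration error.
- **Bystanders:** the drum and tall box were unmoved to within 0.2 mm, and nothing touched the robot at the end.

**Disagreements:** the side-camera fits were unreliable and I stopped using them. Two top-camera fits also locked on to the bar. After the first I masked the bar out; for the second I relied on the force reading.

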